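# Nudge an end cap onto the dowels of its assembly jig

## Task

The white end cap of the underwater vehicle lies loose and crooked on its assembly jig, propped up on the two dowel pins. Without gripping or lifting it, gently push it with the fingers against the jig's fence and along it until both its holes drop over the two pins and it lies flat on the jig, then move clear. Leave the other things on the jig and the bench where they are.

Things in the scene. Friction and masses are not known exactly. Their poses are not given: they have to be found in the camera images.
- jig: Fixed dark steel jig: a level slab, 20 mm high, on the bench. Origin: on the bench below where the seated cap's centre belongs; x points across the deck to the fence (away from the robot, give or take 0.4 rad), y along the fence to the left, z up. The deck spans x = -110 to +100, y = -160 to +160 mm. Two pins stand on it, and two loose fittings behind the fence.
- fence (a point): Middle of the fence's stop face at deck height, at x = +50.5, y = 0 mm of the jig; axes as the jig's. The fence is a straight fixed aluminium bar on the deck, 260 mm long along y, 12 mm thick, 20 mm high above the deck, open at both ends. The cap's long side goes against it.
- deck (a point): Point on the deck's top face above the jig's origin, 20 mm above the bench; axes as the jig's. The seated cap's underside centre comes to lie here.
- pin_left (a point): Foot (at deck height) of the left dowel pin, at x = +18, y = +50 mm of the jig. The pin is 10 mm in diameter and stands 6 mm above the deck; its upper 2 mm taper to 6.4 mm. It is under the cap at the start.
- pin_right (a point): Foot of the right dowel pin, alike, at x = +18, y = -50 mm of the jig.
- cap: Loose white plastic plate 100 mm (x) by 160 mm (y), 16 mm thick, 0.27 to 0.44 kg. Origin: centre of its underside; x to its long side facing the fence, y along that side to the left, z up. Starts with the long side nearer the robot on the deck and the far half on the pins (tilt 4 to 5 degrees), its centre 12 to 19 mm short of its seated place in x, up to 22 mm off to either side and turned up to 0.08 rad.
- cap_top (a point): Centre of the cap's top face, 16 mm above its origin. The cap slides under about 1 to 5 N. When it is against the fence and centred along y on the jig, its holes are over the pins and it drops 6 mm at the holes, flat, by its own weight; the pins then stop it from sliding on.
- hole_left (a point): Lower mouth (at the underside) of the cap's left through hole, 13 mm wide, at x = +18, y = +50 mm of the cap, to go over pin_left.
- hole_right (a point): Lower mouth of the cap's right hole, alike, at x = +18, y = -50 mm, to go over pin_right.
- fitting_a: Loose turned fitting on end, 26 mm wide, 34 mm high, on the deck behind the fence's left half; origin under its centre. Leave it.
- fitting_b: The same kind of fitting behind the fence's right half. Leave it.
- grease: Jar of grease, 52 mm wide, 50 mm high, on the bench left of the jig; origin under its centre. Leave it.
- charger: Black battery charger with a blue cell, about 100 x 55 mm, 45 mm high, on the bench right of the jig; origin under its centre. Leave it.
- driver: Screwdriver lying on the bench to the left of the jig, beyond the jar. Leave it.
- lamp: Black hand lamp standing on its end, 54 mm wide, 110 mm high, on the bench to the left of the jig's far end; origin under its centre. Leave it.
- nuts: Open grey parts tray 90 x 70 mm, 25 mm high, on the bench to the right of the jig's near end; origin under its centre. Leave it.
There are look-alikes about, which are no part of the job. Of the things shaped like the cap, the white one is meant.

How it is judged:
By the outcome, as a careful person would: the job done as asked, in the order asked, and still so for the second after the job is handed in, with the robot touching nothing.
It also fails if it takes over 38 s, if anything falls off the work surface, if the arm or the gripper's body presses on something with over 40 N, if the wrist force passes 120 N, or if a joint passes its speed limit or range.

## Robot

A 7-joint arm with a two-finger parallel gripper is mounted at the origin on the work surface. World frame = base frame: x ahead of the robot, y to its left, z up, the work surface at z = 0. Lengths are in m, angles in rad, forces in N, time in s.
With the tool pointing down it reaches from about 0.4 to 0.9 m from the base axis. Payload 5.6 kg.
Tool frame: the origin (TCP) lies midway between the tips of the shut fingers; the grasp point (between the pads) lies 19 mm behind it (ctrl.grip_depth is the distance from the TCP to the grasp point, in m); x points along the fingers, y is the direction in which the jaws open and shut, and the axes are right-handed (so a half turn about x gives the same grasp; the last joint's range is limited). The gripper opens to 92 mm and grips with 3 to 60 N. Pads are 20 mm wide; open, the fingers measure 128 mm over their backs; the gripper's body (75 mm by 189 mm) begins 69 mm behind the grasp point.
Start: joints at [1.247, 0.468, -0.012, 1.603, 0.006, 1.071, -0.056], TCP at [0.18, -0.625, 0.215] pointing down, gripper open.
Joint ranges: [-2.53, 2.53], [-0.31, 2.02], [-1.57, 1.55], [0.28, 2.44], [-1.29, 4.43], [0.15, 1.84], [-2.92, 2.92]. Speed limits (rad/s): [2.57, 2.57, 3.14, 3.14, 3.14, 3.14, 3.14].

## Interface

Orientations are given as a 3x3 rotation matrix whose columns are the frame's x, y, z axes.
In Python, from cell import readout, grab_frame, ticket, ctrl gives the robot as it stands.
- The arm moves only by the tool drive_tool, never from a script. Its argument "steps" is a list of rows, each a list of 5 numbers: the opening, from 0 (shut) to 1 (fully open), then the shift along the tool's x, y, z in cm, then the turn about the tool's x in rad. In form: [[claw, tx, ty, tz, twist], ...]. A call has 1 to 12 rows; each row is the pose to reach, as a shift and turn from the pose commanded when the call began, along the tool's axes at that moment; what a row does not reach only later rows make up. A row lasts 1/10 s, in which the tool goes at most 50 mm and 8.59 degrees, less where a joint would pass 70% of its speed; a pose out of reach is approached as far as the arm can. A call with a gripper value outside its range is refused whole. The fingers move at their own pace and stop on an object; "squeeze" is the grip in N (left out, the last holds). Time passes only in rows, so rows that repeat a pose let the fingers close. It gives the time, the measured TCP pose, the force and the opening at its end, in the units of the state.
- readout.read_state(): the state, without advancing time (a new reading comes with each control period).
- grab_frame(name): name is "side" or "top"; returns a dict with "pixels" (384x512x3 uint8, blue, green, red), "range_z" (384x512 float32, m along the optical axis (not along the pixel's ray), 0 where there is no reading), "K" (3x3 intrinsics, pixels), "extrinsics" (4x4, takes a point from camera to world coordinates). Camera axes: x right, y up, looking along -z (the intrinsics and any distortion apply to the point x, -y, -z); pixel columns grow to the right and rows downward; lengths in m; the calibration is good to about 2 mm. A picture is of the moment at which its call begins.
- ticket.sign_off(): hands the job in, once; it reports no verdict.
The state is a dict: "time_s": time; "qpos": joint angles; "joint_velocities": joint speeds; "tau": joint torques, N m; "tcp_pos": TCP position; "tool_rot": TCP orientation; "ft_force": force on the tool from outside, world axes, zero at the start; "wrist_torque": the same for the moment, N m; "grip_width": finger opening in m.
Only numpy, scipy, OpenCV 4.12 (cv2) and the standard library are available. Lean on these libraries where they do the work, as an engineer would, in place of code of your own. Each camera call takes 0.05 s, during which the arm holds its last target.

## Working session

There is one attempt and no reset: what is moved stays moved. The work goes in short steps, Python scripts to look and compute and a tool call to move; the robot and the scene stay as the last step left them, time stands still between calls to the robot, and variables do not carry over. Pictures are saved under pics/ and viewed, and the job is handed in when it is done.

Besides the shell and the picture viewer there is one more tool, called after "Request:" as name(argument=value, ...), one argument or row to a line, values as JSON. drive_tool: Moves the arm, as the interface text tells. Its arguments: {"type":"object","properties":{"steps":{"type":"array"},"squeeze":{"type":"number"}},"required":["steps"]}

```bash
mkdir -p pics; ls; cat > h.py <<'E'
import numpy as np, cv2
from cell import readout, grab_frame, ticket, ctrl
def grab(n):
    f=grab_frame(n); np.savez('%s.npz'%n,**f); return f
def ray(f,u,v):
    K=f['K'];T=f['extrinsics']
    d=np.array([(u-K[0,2])/K[0,0],-(v-K[1,2])/K[1,1],-1.0])
    return T[:3,3],T[:3,:3]@d
def onz(f,u,v,z):
    o,d=ray(f,u,v); s=(z-o[2])/d[2]; return o+s*d
def proj(f,p):
    T=f['extrinsics'];K=f['K'];c=T[:3,:3].T@(np.asarray(p)-T[:3,3]); return K[0,0]*c[0]/-c[2]+K[0,2], K[1,1]*-c[1]/-c[2]+K[1,2]
E
python3 - <<'E'
from h import *
for n in('top','side'):
    f=grab(n); cv2.imwrite('pics/%s0.png'%n,cv2.resize(f['pixels'],(768,576))); print(f.keys(),f['K'],f['extrinsics'].round(3))
s=readout.read_state();print(s['time_s'],s['tcp_pos'],s['tool_rot'],s['ft_force'],s['grip_width'])
E
```

```text
pics
dict_keys(['pixels', 'range_z', 'K', 'extrinsics']) [[369.09727346   0.         258.19590221]
 [  0.         369.09727346 190.97091724]
 [  0.           0.           1.        ]] [[ 0.008  0.996 -0.084  0.433]
 [-1.     0.008 -0.007 -0.009]
 [-0.006  0.084  0.996  1.097]
 [ 0.     0.     0.     1.   ]]
dict_keys(['pixels', 'range_z', 'K', 'extrinsics']) [[349.48951051   0.         254.96625166]
 [  0.         349.48951051 188.87765579]
 [  0.           0.           1.        ]] [[-0.979  0.091 -0.181  0.325]
 [-0.201 -0.539  0.818  0.791]
 [-0.023  0.837  0.547  0.596]
 [ 0.     0.     0.     1.   ]]
0.1 [ 0.17994336 -0.62407131  0.21372679] [[-5.37887859e-04  2.77097363e-01 -9.60841694e-01]
 [ 1.47396882e-03 -9.60840570e-01 -2.77097864e-01]
 [-9.99998769e-01 -1.56529828e-03  1.08391602e-04]] [-0.29281481 -0.35861819 -0.09967097] 0.09213074788189625
```

View pics/top0.png

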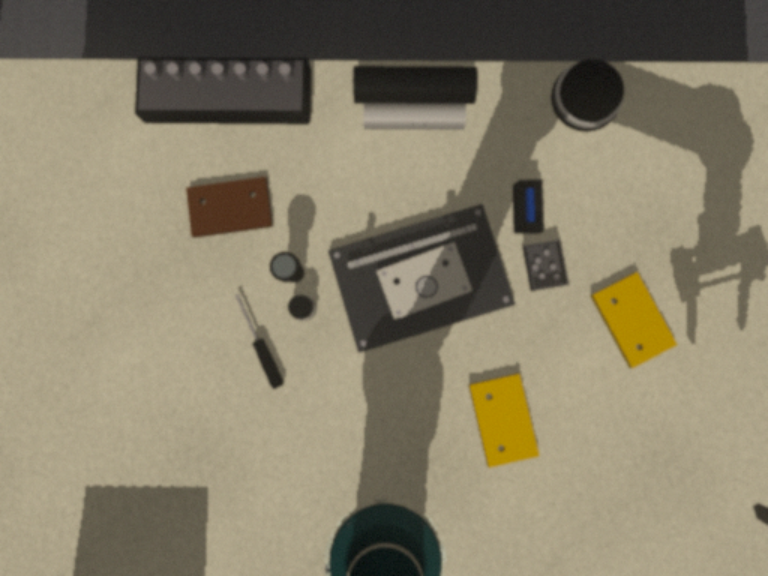

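View pics/side0.png

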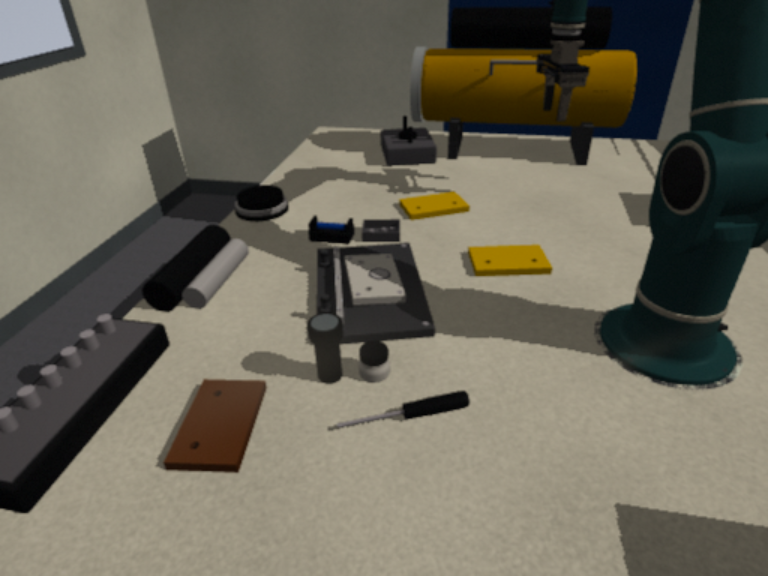

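The top view (768 wide) shows these things shaped like the cap:
- White plate on the dark jig at (424,281)
- Brown plate at (230,207)
- Yellow plates at (633,320) and (505,420)

The white plate on the jig is the one meant. I'll check it in a close crop.

```bash
python3 - <<'E'
from h import *
f=dict(np.load('top.npz'));g=dict(np.load('side.npz'))
c=f['pixels'][125:245,210:350];cv2.imwrite('pics/topc.png',cv2.resize(c,None,fx=5.5,fy=5,interpolation=cv2.INTER_CUBIC))
c=g['pixels'][155:235,200:300];cv2.imwrite('pics/sidec.png',cv2.resize(c,None,fx=7,fy=7,interpolation=cv2.INTER_CUBIC))
E
```

```text
(no output)
```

View pics/topc.png

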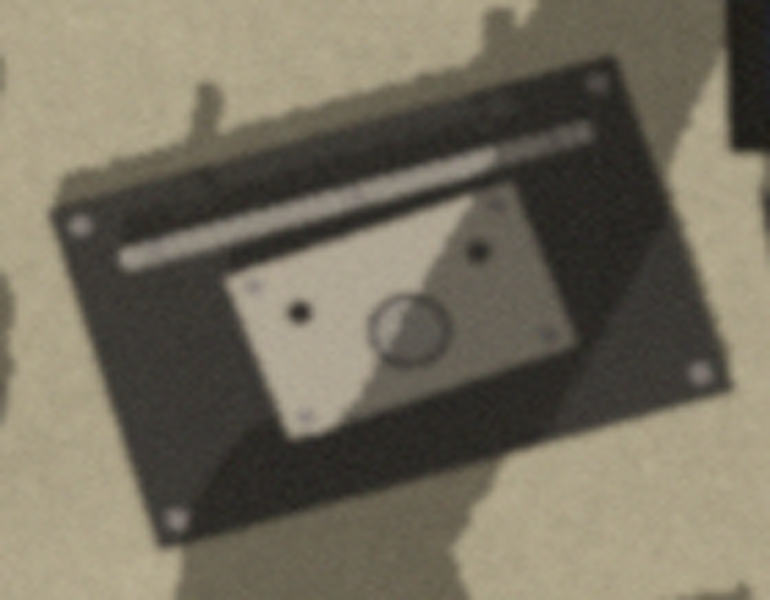

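View pics/sidec.png

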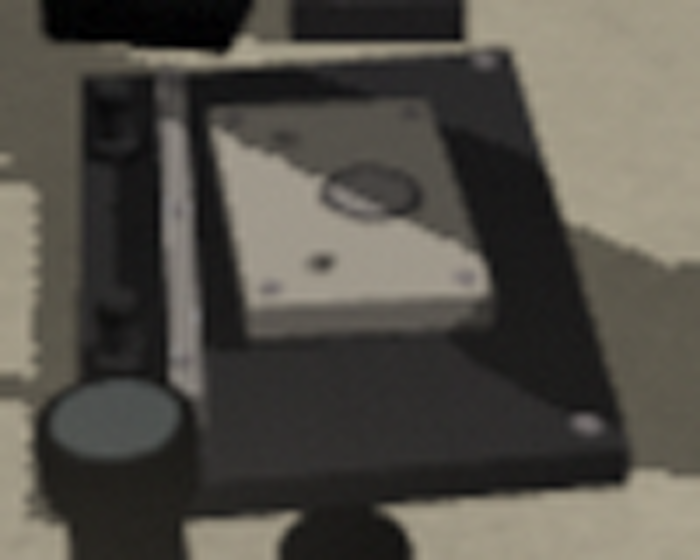

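```bash
cat >> h.py <<'E'
def quad(mask,z,f):
    cs,_=cv2.findContours(mask,cv2.RETR_EXTERNAL,cv2.CHAIN_APPROX_NONE)
    c=max(cs,key=cv2.contourArea); return c
def up(u,v): return 210+u/5.5,125+v/5.
E
python3 - <<'E'
from h import *
f=dict(np.load('top.npz'))
J={k:onz(f,*(np.array(up(*p))-[.4,.4]),.02) for k,p in dict(FL=(52,210),FR=(612,60),NR=(733,388),NL=(162,548)).items()}
for k in J: print(k,J[k].round(4))
print([np.linalg.norm(J[a]-J[b]).round(4) for a,b in ('FL FR'.split(),'FR NR'.split(),'NR NL'.split(),'NL FL'.split())])
yj=(J['FL']+J['NL']-J['FR']-J['NR']);yaw=np.arctan2(-yj[0],yj[1]);
xj=(J['FL']+J['FR']-J['NL']-J['NR']);print(yaw,np.arctan2(xj[1],xj[0]))
cen=sum(J.values())/4
C={k:onz(f,*(np.array(up(*p))-[.4,.4]),z) for k,p,z in (('FL',(225,275),.044),('FR',(517,182),.044),('NR',(580,345),.036),('NL',(292,440),.036),('hl',(300,312),.041),('hr',(478,251),.041))}
fe=[onz(f,*(np.array(up(*p))-[.4,.4]),.04) for p in ((120,272),(592,143),(120,250),(590,122))]
R=lambda a:np.array([[np.cos(a),-np.sin(a)],[np.sin(a),np.cos(a)]])
yf=fe[0]-fe[1];print('fence yaw',np.arctan2(-yf[0],yf[1]))
O=cen[:2]-R(yaw)@[-.005,0];print('O',O)
tj=lambda p:((p[:2]-O)@R(yaw)).round(4)
for k in C:print(k,tj(C[k]))
for p in fe:print('fence',tj(p))
m=sum(C[k] for k in('FL','FR','NL','NR'))/4;print('cap',tj(m))
y=C['FL']+C['NL']-C['FR']-C['NR'];print('cap yaw rel',np.arctan2(-y[0],y[1])-yaw)
z=f['range_z'];
for k in C:
    u,v=proj(f,C[k]);print(k,u,v)
s=readout.read_state();R0=s['tool_rot'];print('tool yaw',np.arctan2(R0[0,1],-R0[1,1]))
E
```

```text
FL [0.5949 0.1143 0.02  ]
FR [ 0.6868 -0.186   0.02  ]
NR [ 0.4927 -0.2489  0.02  ]
NL [0.3974 0.0529 0.02  ]
[np.float64(0.3141), np.float64(0.204), np.float64(0.3165), np.float64(0.2068)]
0.3012611204567774 0.30746066578247266
fence yaw 0.3015456529547754
O [ 0.54774548 -0.06544523]
FL [0.0318 0.0802]
FR [ 0.0391 -0.0818]
NR [-0.06   -0.0862]
NL [-0.0687  0.074 ]
hl [0.0003 0.0488]
hr [ 0.0071 -0.0507]
fence [0.0499 0.1324]
fence [ 0.05  -0.127]
fence [0.0621 0.1287]
fence [ 0.062  -0.1297]
cap [-0.0145 -0.0034]
cap yaw rel 0.0496667803365437
FL 250.5090909090909 179.59999999999997
FR 303.6 161.0
NR 315.0545454545454 193.6
NL 262.69090909090914 212.6
hl 264.1454545454546 186.99999999999997
hr 296.5090909090909 174.79999999999995
tool yaw 0.2807722101669956
```

```bash
cat >> h.py <<'E'
O=np.array([0.54774548,-0.06544523]);YAW=0.302
R2=lambda a:np.array([[np.cos(a),-np.sin(a)],[np.sin(a),np.cos(a)]])
def st():
    s=readout.read_state();p=s['tcp_pos'];R=s['tool_rot'];y=np.arctan2(R[0,1],-R[1,1])
    j=(p[:2]-O)@R2(YAW)
    print('t',round(s['time_s'],2),'jig mm',(j*1e3).round(1),'z',round(p[2]*1e3,1),'yaw',y.round(4),'F',(s['ft_force']).round(2),'Fj',(s['ft_force'][:2]@R2(YAW)).round(2),'w',round(s['grip_width'],4))
    return s
def plan(jx,jy,z):
    s=st();d=np.r_[O+R2(YAW)@[jx/1e3,jy/1e3],z/1e3]-s['tcp_pos']
    print('tool cm',(s['tool_rot'].T@d*100).round(2))
E
python3 - <<'E'
from h import *
plan(-100,-3,100)
E
```

```text
t 0.1 jig mm [-517.3 -423.9] z 213.7 yaw 0.2808 F [-0.29 -0.36 -0.1 ] Fj [-0.39 -0.26] w 0.0921
tool cm [ 11.44 -42.95 -40.83]
```

Request:
drive_tool(
  steps=[
    [1, 0, -3, -3, 0],
    [1, 0, -6.5, -6, 0],
    [1, 0, -10, -9.5, 0],
    [1, 0, -13.5, -13, -0.01],
    [1, 0, -17, -16.5, -0.02],
    [1, 0, -20.5, -19.5, -0.02],
    [1, 0, -24, -23, -0.02],
    [1, 0, -27.5, -26.5, -0.02],
    [1, 0, -31, -29.5, -0.02],
    [1, 1, -34.5, -33, -0.02],
    [1, 3, -38, -36.5, -0.02],
    [1, 5, -41, -39, -0.02],
  ],
)

```text
time_s: 1.3
tcp_pos: [0.4426, -0.1207, 0.1646]
tool_rot: [[0.002, 0.297, -0.955], [-0.001, -0.955, -0.297], [-1.0, 0.001, -0.002]]
ft_force: [0.1, 0.4, -0.7]
grip_width: 0.092
```

```bash
python3 - <<'E'
from h import *
plan(-98,-3,27)
E
```

```text
t 1.3 jig mm [-116.8  -21.5] z 164.6 yaw 0.3011 F [ 0.15  0.36 -0.65] Fj [0.25 0.3 ] w 0.092
tool cm [13.76 -1.87 -1.85]
```

Request:
drive_tool(
  steps=[
    [1, 2, -1, -1, 0],
    [1, 5, -1.9, -1.8, 0],
    [1, 9, -1.9, -1.8, 0],
    [1, 12, -1.9, -1.8, 0],
    [1, 13.2, -1.9, -1.8, 0],
    [1, 13.7, -1.9, -1.8, 0],
    [1, 13.7, -1.9, -1.8, 0],
  ],
)

```text
time_s: 2.0
tcp_pos: [0.4531, -0.0992, 0.0278]
tool_rot: [[0.0, 0.296, -0.955], [-0.0, -0.955, -0.296], [-1.0, 0.0, -0.0]]
ft_force: [0.6, -0.9, 0.1]
grip_width: 0.0919
```

```bash
python3 - <<'E'
from h import *
plan(-60,-3,27)
E
```

```text
t 2.0 jig mm [-100.4   -4. ] z 27.8 yaw 0.3006 F [ 0.61 -0.89  0.08] Fj [ 0.32 -1.03] w 0.0919
tool cm [ 0.08 -0.11 -4.04]
```

Request:
drive_tool(
  steps=[
    [1, 0, 0, -0.6, 0],
    [1, 0, 0, -1.0, 0],
    [1, 0, 0, -1.3, 0],
    [1, 0, 0, -1.6, 0],
    [1, 0, 0, -1.9, 0],
    [1, 0, 0, -2.2, 0],
    [1, 0, 0, -2.5, 0],
    [1, 0, 0, -2.8, 0],
    [1, 0, 0, -3.1, 0],
    [1, 0, 0, -3.3, 0],
    [1, 0, 0, -3.5, 0],
    [1, 0, 0, -3.5, 0],
  ],
)

```text
time_s: 3.2
tcp_pos: [0.4868, -0.0885, 0.0275]
tool_rot: [[0.001, 0.296, -0.955], [0.0, -0.955, -0.296], [-1.0, 0.0, -0.001]]
ft_force: [-2.4, 1.0, -0.3]
grip_width: 0.0913
```

```bash
python3 - <<'E'
from h import *
plan(-60,-3,27)
for n in('top','side'):
    f=grab(n)
    c=f['pixels'][125:245,210:350] if n=='top' else f['pixels'][155:235,200:300]
    cv2.imwrite('pics/%s1.png'%n,cv2.resize(c,None,fx=5.5,fy=5,interpolation=cv2.INTER_CUBIC))
E
```

```text
t 3.2 jig mm [-65.1  -3.9] z 27.5 yaw 0.3007 F [-2.37  0.98 -0.28] Fj [-1.97  1.64] w 0.0913
tool cm [ 0.05 -0.09 -0.51]
```

View pics/top1.png

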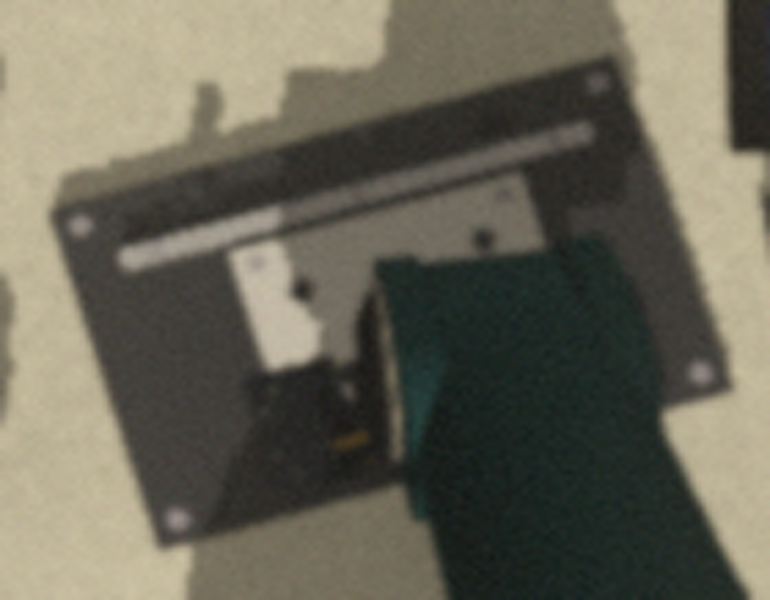

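View pics/side1.png

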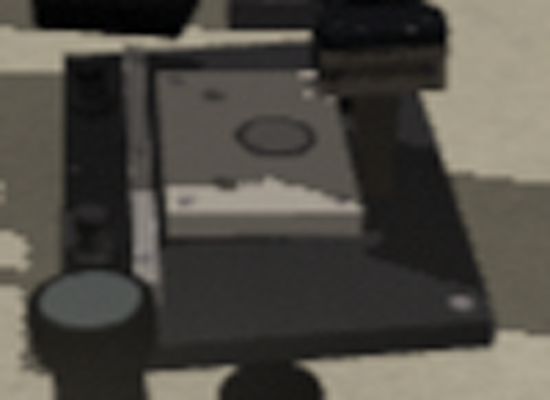

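The top crop shows the cap square to the fence, with its far corners at (230,248) and (525,172) and a thin dark gap left to the fence. I'll push on gently.

Request:
drive_tool(
  steps=[
    [1, 0, 0, -0.1, 0],
    [1, 0, 0, -0.2, 0],
    [1, 0, 0, -0.3, 0],
    [1, 0, 0, -0.4, 0],
    [1, 0, 0, -0.5, 0],
    [1, 0, 0, -0.55, 0],
    [1, 0, 0, -0.6, 0],
    [1, 0, 0, -0.6, 0],
  ],
)

```text
time_s: 4.1
tcp_pos: [0.4918, -0.0871, 0.0275]
tool_rot: [[-0.0, 0.296, -0.955], [-0.0, -0.955, -0.296], [-1.0, 0.0, 0.0]]
ft_force: [-1.6, -1.6, 1.0]
grip_width: 0.0922
```

```bash
cat >> h.py <<'E'
def pics(i):
  for n in('top','side'):
    f=grab(n)
    c=f['pixels'][125:245,210:350] if n=='top' else f['pixels'][155:235,200:300]
    cv2.imwrite('pics/%s%s.png'%(n,i),cv2.resize(c,None,fx=5.5 if n=='top' else 7,fy=5 if n=='top' else 7,interpolation=cv2.INTER_CUBIC))
E
python3 - <<'E'
from h import *
plan(-60,-3,27)
pics(2)
E
```

```text
t 4.1 jig mm [-59.8  -4.1] z 27.5 yaw 0.3005 F [-1.59 -1.57  0.98] Fj [-1.98 -1.02] w 0.0922
tool cm [ 0.05 -0.11  0.02]
```

View pics/top2.png

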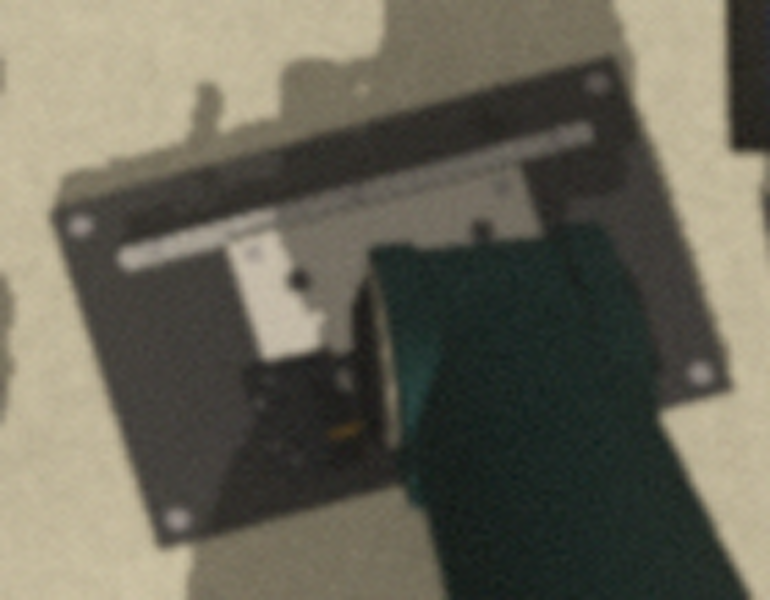

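View pics/side2.png

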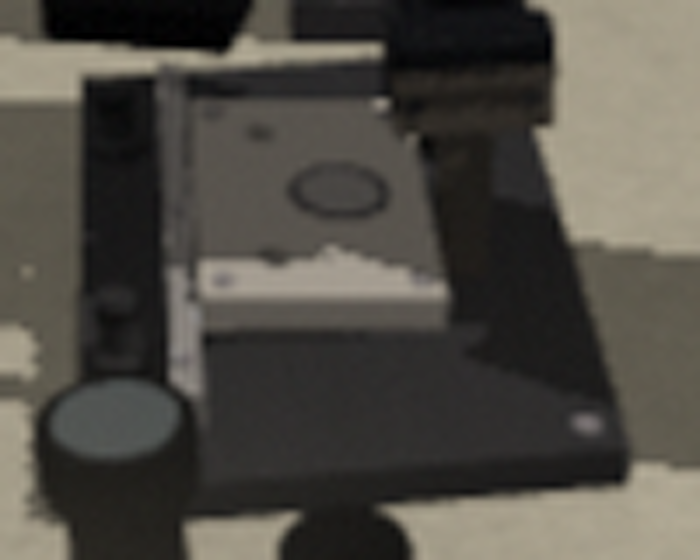

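The cap's far edge now meets the fence line, from (228,240) to (520,165). I'll check the tilt from range data and add a small push.

Request:
drive_tool(
  steps=[
    [1, 0, 0, -0.1, 0],
    [1, 0, 0, -0.15, 0],
    [1, 0, 0, -0.15, 0],
  ],
)

```text
time_s: 4.5
tcp_pos: [0.492, -0.087, 0.0274]
tool_rot: [[-0.003, 0.296, -0.955], [-0.001, -0.955, -0.296], [-1.0, -0.0, 0.003]]
ft_force: [-5.7, -2.8, 3.5]
grip_width: 0.092
```

```bash
cat >> h.py <<'E'
def cloud(f):
    v,u=np.mgrid[0:384,0:512];z=f['range_z'];K=f['K'];T=f['extrinsics']
    c=np.stack([(u-K[0,2])/K[0,0]*z,-(v-K[1,2])/K[1,1]*z,-z],-1)
    w=c@T[:3,:3].T+T[:3,3]; j=(w[...,:2]-O)@R2(YAW)
    return np.dstack([j*1e3,w[...,2]*1e3]),z>0
def heights(f):
    P,ok=cloud(f)
    for x0 in range(-100,90,15):
        r=[]
        for y0 in range(-110,110,20):
            m=ok&(abs(P[...,0]-x0)<7.5)&(abs(P[...,1]-y0)<10)
            r.append('%5.1f'%np.median(P[...,2][m]) if m.sum()>3 else '  -  ')
        print(x0,*r)
E
python3 - <<'E'
from h import *
st()
for n in('top','side'): print(n);heights(grab(n))
E
```

```text
t 4.5 jig mm [-59.6  -4. ] z 27.4 yaw 0.3004 F [-5.69 -2.76  3.55] Fj [-6.25 -0.95] w 0.092
top
-100   -     -     -     -   469.6 492.1 500.0 482.8 394.9  20.4  20.2
-85   -   158.9   -   430.8 444.7 470.9 475.2 455.3 160.5 158.0  21.5
-70   -     -     -   427.7 429.8 450.0 451.7 431.9 360.0 159.8  24.9
-55   -     -     -   415.0 416.3 426.5 427.1 424.8 158.8 158.4  23.2
-40   -     -     -   396.8 392.1 393.9 409.1 406.1 158.6 158.3  22.5
-25   -     -     -   380.6 380.2 381.7 386.0 386.8 138.8 157.3  21.4
-10   -     -     -     -     -     -   374.2  42.2  40.3  39.2  20.7
5   -    40.0   -     -     -     -    43.1  40.9  40.9  39.7  19.7
20  20.8  23.0  41.8  41.8  42.0   -    42.8  42.8  40.9  41.8  21.1
35  20.4  21.6  44.0  43.8  43.5  43.8  43.6  43.0  43.5  42.4  20.2
50  23.0  39.2  42.7  43.1  42.8  42.9  42.5  42.6  42.9  39.9  23.0
65  37.3  37.4  35.7  37.1  36.6  36.4  38.7  36.9  38.1  36.0  29.5
80  21.0  50.6  21.1  20.2  20.6  20.5  20.5  19.9  20.8  27.0  29.2
side
-100   -     -    21.6  21.9  22.2  21.2 320.3 482.0 416.2  21.5  22.0
-85   -     -    21.7  22.8  22.0  21.7 269.7 316.3 384.3 121.0 133.0
-70   -     -     -     -     -     -   448.4 266.1 357.9 102.2 137.9
-55   -     -     -    32.3  36.9 230.0 430.5 268.7 342.2  96.6 134.5
-40   -    91.3  90.7  39.3 134.9  39.8 171.6 272.7 355.4  37.9 134.4
-25   -   141.1 126.5 123.9  40.9 209.4 255.3 344.4 350.7  38.0 131.3
-10   -    40.4  41.7  40.8  42.1  41.6  41.5 354.9  41.3  32.5  21.9
5   -    42.2  42.0  42.8  43.2  43.6  42.8  43.2  42.8  35.5  21.8
20   -     -    43.6  44.3  43.4  44.6  43.3  43.8  43.8  37.9  21.8
35   -    45.4  45.4  45.1  44.9  45.2  45.2  45.0  45.0  36.2  21.7
50  41.7  42.1  42.8  45.2  44.9  45.3  44.4  42.3  45.0  40.1  22.0
65  32.7  32.2  25.1  22.5  23.1  23.1  22.5  40.9  24.0  23.3  25.4
80   -    49.4  30.8  22.0  21.6  21.9  21.7  22.3  22.4  55.3  40.0
```

```bash
cat >> h.py <<'E'
def edges(f,x,z,lim=(-150,150)):
    g=cv2.cvtColor(f['pixels'],cv2.COLOR_BGR2GRAY).astype(np.float32)
    ys=np.arange(lim[0],lim[1]+.1,.5);prof=[]
    for dx in(-4,-2,0,2,4):
        pts=np.array([proj(f,np.r_[O+R2(YAW)@[(x+dx)/1e3,y/1e3],z/1e3]) for y in ys],np.float32)
        prof.append(cv2.remap(g,pts[:,:1],pts[:,1:],cv2.INTER_LINEAR)[:,0])
    p=cv2.GaussianBlur(np.mean(prof,0)[None].astype(np.float32),(0,0),3)[0]
    d=np.gradient(p,ys)
    k=[i for i in range(1,len(d)-1) if abs(d[i])>abs(d[i-1]) and abs(d[i])>=abs(d[i+1]) and abs(d[i])>1.5]
    return [(float(ys[i]),round(float(d[i]),1)) for i in k]
E
python3 - <<'E'
from h import *
f=dict(np.load('top.npz'))
for x in (20,30,38,44): print(x,edges(f,x,43,(-110,110)))
print('fence',edges(f,56.5,40))
for x in(-60,80,90): print('jig',x,edges(f,x,20,(-180,180)))
E
```

```text
20 [(-105.0, -1.6), (-85.5, 8.1), (-60.5, -6.0), (-50.5, 5.4), (-19.5, -4.9), (5.5, 8.3), (39.0, -6.3), (49.0, 13.0), (75.5, -15.2)]
30 [(-86.0, 8.0), (5.5, 2.0), (46.5, 10.0), (75.0, -15.0)]
38 [(-86.0, 8.4), (-77.0, -2.0), (-67.5, 2.2), (46.5, 9.7), (58.5, -3.4), (66.0, 3.1), (75.0, -14.7)]
44 [(-86.5, 8.0), (47.0, 9.4), (58.5, -2.4), (66.0, 2.4), (75.0, -12.6)]
fence [(-148.0, -1.5), (-129.5, 6.9), (-112.5, -1.9), (45.5, 4.9), (72.5, 2.0), (106.5, -1.9), (130.5, -10.5)]
jig -60 [(-161.5, -12.3), (-128.0, -2.5), (-2.5, 2.5), (13.0, 8.3), (20.0, -9.4), (54.5, 1.5), (102.5, 1.5), (160.0, 14.1)]
jig 80 [(-161.0, -11.4), (-149.5, 2.1), (-138.5, -2.2), (121.5, 1.7), (140.0, 4.7), (151.0, -4.2), (159.5, 13.6)]
jig 90 [(-167.0, -8.9), (-159.0, -8.2), (-150.0, 2.9), (-139.0, -3.2), (30.5, 1.8), (77.0, 1.8), (140.5, 5.9), (150.5, -5.2), (160.0, 13.5)]
```

At the fence (6 N) the cap is still propped up. Its centre is at about y = -5.5 mm from both edges and holes, so it needs about 5 mm toward +y. I'll back off and go round to its right short side with the fingers shut.

Request:
drive_tool(
  steps=[
    [1, 0, 0, 1, 0],
    [1, -1, 0, 3, 0],
    [0.5, -5, 0, 3, 0],
    [0, -8, 2, 2, 0],
    [0, -8, 6, -1, 0],
    [0, -8, 10, -4, 0],
    [0, -8, 12.6, -5.5, 0],
    [0, -8, 12.6, -5.5, 0],
  ],
)

```text
time_s: 5.4
tcp_pos: [0.5866, -0.194, 0.108]
tool_rot: [[0.005, 0.293, -0.956], [-0.002, -0.956, -0.293], [-1.0, 0.003, -0.005]]
ft_force: [-0.6, -0.6, -0.0]
grip_width: 0.0455
```

```bash
python3 - <<'E'
from h import *
plan(-5,-125,27)
f=grab('top')
for x in (-30,30,38,44): print(x,edges(f,x,43,(-110,110)))
pics(3)
E
```

```text
t 5.4 jig mm [  -1.1 -134.3] z 108.0 yaw 0.2969 F [-0.62 -0.57 -0.01] Fj [-0.76 -0.36] w 0.0455
tool cm [ 8.09 -0.96  0.43]
-30 [(-85.5, 16.6), (-74.5, -6.4), (-21.0, -3.0), (11.5, 2.9), (42.5, 8.6), (75.5, -16.2)]
30 [(-105.0, -2.0), (-68.5, 10.2), (2.0, 6.7), (75.0, -16.0)]
38 [(-68.5, 10.7), (-2.5, 8.7), (58.5, -3.4), (66.0, 2.7), (75.5, -15.7)]
44 [(-68.5, 10.2), (-8.0, 6.7), (58.0, -2.2), (66.5, 1.6), (75.5, -13.7)]
```

View pics/top3.png

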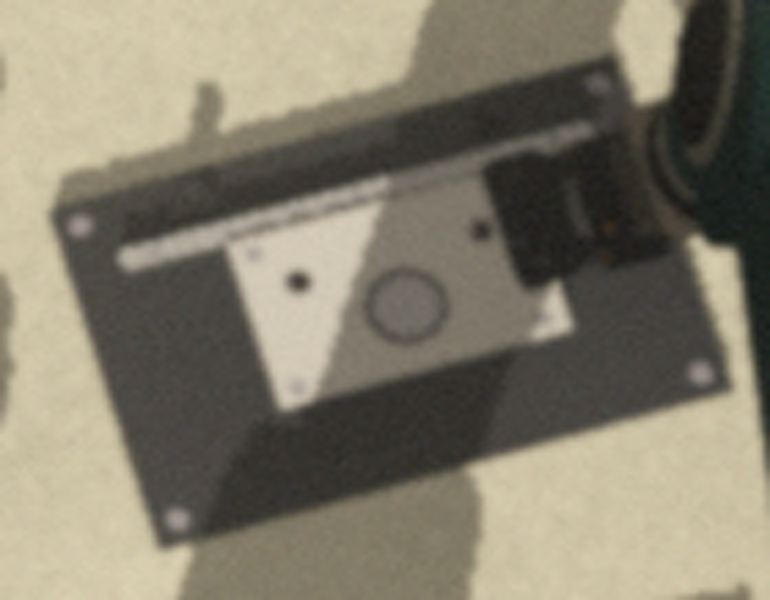

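The picture shows the cap square against the fence, with corners at (230,243) and (282,410) and dark holes at (297,281) and (480,230). The gripper is at the right.

Request:
drive_tool(
  steps=[
    [0, 0, -0.3, 0.3, 0],
    [0, 2, -0.6, 0.4, 0],
    [0, 5, -0.6, 0.4, 0],
    [0, 7, -0.6, 0.4, 0],
    [0, 7.8, -0.6, 0.4, 0],
    [0, 8.1, -0.6, 0.4, 0],
    [0, 8.1, -0.6, 0.4, 0],
  ],
)

```text
time_s: 6.25
tcp_pos: [0.5778, -0.1856, 0.0271]
tool_rot: [[0.001, 0.297, -0.955], [-0.0, -0.955, -0.297], [-1.0, 0.0, -0.001]]
ft_force: [0.7, -0.1, -0.2]
grip_width: 0.0008
```

```bash
python3 - <<'E'
from h import *
plan(-5,-103,27)
pics(4)
E
```

```text
t 6.25 jig mm [  -7.  -123.7] z 27.1 yaw 0.3013 F [ 0.73 -0.1  -0.17] Fj [ 0.67 -0.31] w 0.0008
tool cm [ 0.01 -2.07 -0.2 ]
```

View pics/side4.png

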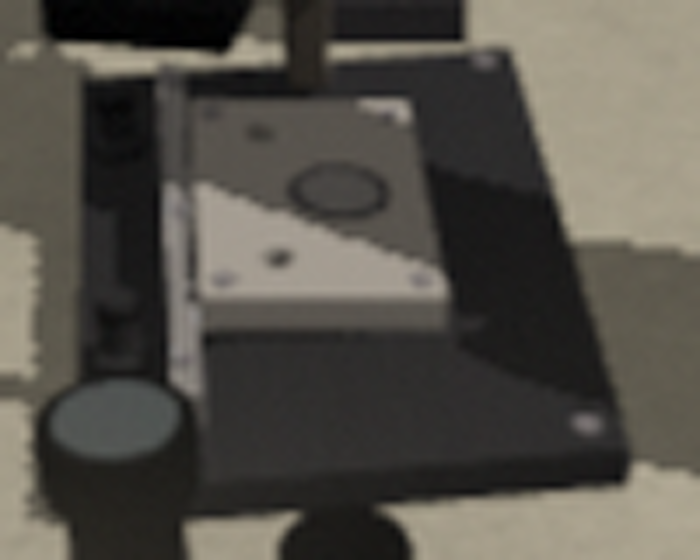

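Request:
drive_tool(
  steps=[
    [0, 0, -0.5, 0, 0],
    [0, 0, -1.0, 0, 0],
    [0, 0, -1.5, 0, 0],
    [0, 0, -1.8, 0, 0],
    [0, 0, -1.9, -0.03, 0],
    [0, 0, -2.0, -0.06, 0],
    [0, 0, -2.1, -0.1, 0],
    [0, 0, -2.2, -0.14, 0],
    [0, 0, -2.3, -0.18, 0],
    [0, 0, -2.35, -0.2, 0],
    [0, 0, -2.35, -0.2, 0],
  ],
)

```text
time_s: 7.45
tcp_pos: [0.5726, -0.1629, 0.0266]
tool_rot: [[-0.0, 0.296, -0.955], [0.0, -0.955, -0.296], [-1.0, -0.0, 0.0]]
ft_force: [0.1, -0.3, -0.3]
grip_width: 0.0005
```

```bash
python3 - <<'E'
from h import *
st()
f=grab('top')
for x in (-30,30,38,44): print(x,edges(f,x,43,(-110,110)))
pics(5)
E
```

```text
t 7.45 jig mm [  -5.2 -100.4] z 26.6 yaw 0.3008 F [ 0.12 -0.31 -0.27] Fj [ 0.02 -0.33] w 0.0005
-30 [(-102.0, 1.9), (-84.5, 15.7), (-73.0, -7.9), (-46.0, -2.9), (-17.5, 2.1), (11.0, 3.0), (42.5, 7.3), (75.5, -15.7)]
30 [(-101.0, 2.9), (-96.5, 3.3), (-89.5, -1.9), (-83.0, 2.1), (-51.5, -3.8), (-34.0, 2.3), (-18.0, 8.6), (6.5, 7.6), (75.5, -15.7)]
38 [(-103.0, 4.1), (-85.0, 6.1), (-77.0, -1.8), (-68.5, 2.3), (-49.5, -5.3), (-19.5, 5.1), (-2.5, 7.8), (58.5, -3.1), (66.0, 2.7), (75.5, -15.0)]
44 [(-104.0, 4.1), (-85.5, 6.7), (-68.5, 1.7), (-4.0, 8.0), (58.5, -2.3), (75.5, -13.1)]
```

View pics/top5.png

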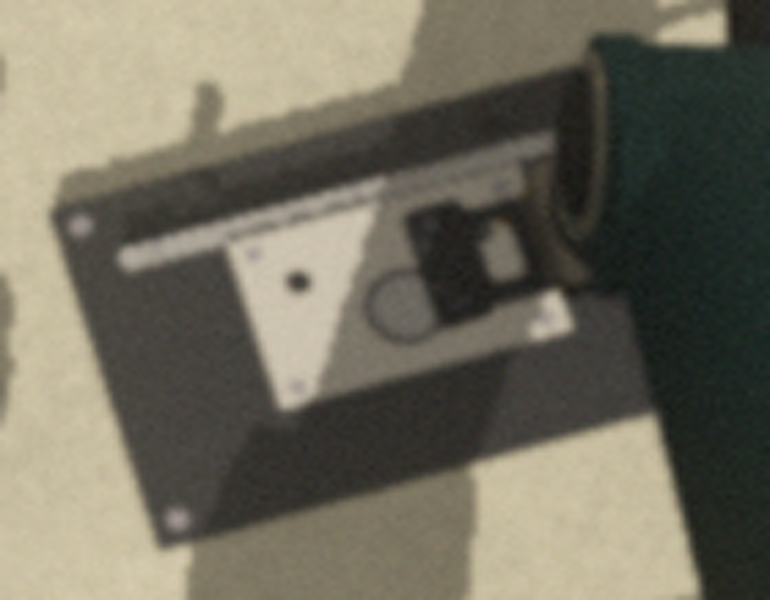

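View pics/side5.png

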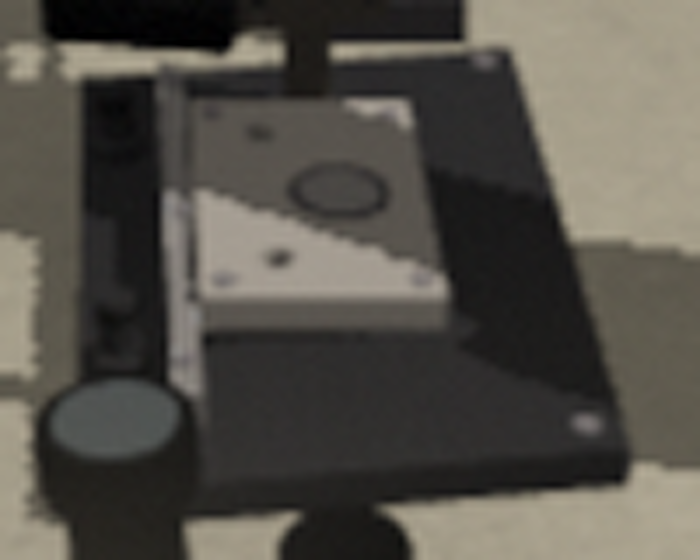

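No contact yet: the cap's left edge is still at 75.5 and the force is about 0. The tips are slimmer than I assumed, so I'll continue slowly.

Request:
drive_tool(
  steps=[
    [0, 0, -0.1, 0, 0],
    [0, 0, -0.2, 0, 0],
    [0, 0, -0.3, -0.02, 0],
    [0, 0, -0.4, -0.04, 0],
    [0, 0, -0.5, -0.06, 0],
    [0, 0, -0.5, -0.06, 0],
  ],
)

```text
time_s: 8.2
tcp_pos: [0.5716, -0.1575, 0.0266]
tool_rot: [[-0.0, 0.296, -0.955], [0.0, -0.955, -0.296], [-1.0, -0.0, 0.0]]
ft_force: [0.4, 0.2, -0.3]
grip_width: 0.0008
```

```bash
cat >> h.py <<'E'
def q():
    st();f=grab('top')
    for x in (-30,30,38,44): print(x,[e for e in edges(f,x,43,(60,100))],[e for e in edges(f,x,43,(-96,-70))])
E
python3 - <<'E'
from h import *
q()
E
```

```text
t 8.2 jig mm [ -4.6 -95. ] z 26.6 yaw 0.3009 F [ 0.36  0.23 -0.3 ] Fj [0.41 0.12] w 0.0008
-30 [(78.0, -15.8)] [(-93.0, 1.6), (-80.5, 13.0), (-72.5, -5.6)]
30 [(79.0, -15.8)] [(-90.5, 3.3)]
38 [(62.5, -3.0), (69.0, 2.7), (79.0, -15.4)] [(-93.0, 3.7), (-79.0, 5.2)]
44 [(63.0, -2.0), (69.0, 2.2), (78.5, -12.3)] [(-93.5, 2.1), (-80.5, 5.2)]
```

Request:
drive_tool(
  steps=[
    [0, 0, -0.04, -0.03, 0],
    [0, 0, -0.08, -0.05, 0],
    [0, 0, -0.12, -0.07, 0],
    [0, 0, -0.12, -0.07, 0],
  ],
)

```text
time_s: 8.65
tcp_pos: [0.572, -0.1565, 0.0265]
tool_rot: [[-0.0, 0.296, -0.955], [0.0, -0.955, -0.296], [-1.0, -0.0, -0.0]]
ft_force: [-0.9, -0.0, -0.2]
grip_width: 0.0003
```

```bash
python3 - <<'E'
from h import *
q();heights(grab('side'))
pics(6)
E
```

```text
t 8.65 jig mm [ -3.9 -94.1] z 26.5 yaw 0.3009 F [-0.88 -0.02 -0.24] Fj [-0.84  0.24] w 0.0003
-30 [(79.0, -15.4)] [(-79.5, 12.5), (-72.0, -3.6)]
30 [(79.5, -14.6)] [(-88.5, 3.1), (-76.5, 1.6)]
38 [(62.5, -3.2), (70.5, 2.5), (80.0, -14.7)] [(-92.5, 3.8), (-78.0, 6.3)]
44 [(63.0, -2.5), (69.5, 2.1), (80.0, -12.1)] [(-93.5, 3.1), (-79.0, 6.5)]
-100  22.3  21.8  21.9 423.8 476.6 494.0  21.1  21.4  21.9  21.3  21.2
-85  22.1  21.6  22.4 414.8 474.8  21.6  21.5  21.9  21.7  21.9  21.3
-70  22.0  21.8 379.0 413.5 456.6  22.1  21.8  21.6  21.7  21.4  21.4
-55  22.6  21.4 369.8 464.9 431.9  21.9  22.4  22.0  21.6  22.0  21.9
-40  23.5 257.5 281.9 436.1 396.7  38.9  37.4  37.6  37.3  35.8  21.8
-25  24.0 221.2 268.9 378.3 159.2 135.8  38.9  38.3  38.0  36.0  21.3
-10   -    56.0 256.5 318.3 345.5 135.8  39.3  38.0  38.0  35.8  21.8
5  22.2  50.4 242.7 323.8  38.8 134.8  38.1  37.5  38.0  35.0  21.4
20  23.4 166.9 256.9 352.2  37.9 132.3  37.3  38.2  36.3  36.0  22.1
35  75.6 253.5 326.7 356.8  37.5  37.7  37.7  38.3  37.9  36.5  21.5
50  31.5  42.2 351.9  38.5  39.5  38.2  39.0  38.3  38.6  37.3  22.6
65  23.0  33.4  22.7  23.2  23.9  24.2  23.2  31.6  24.0  31.4  24.6
80   -    50.9  30.6  22.0  22.4  22.2  22.0  22.3  22.0  43.4  38.9
```

View pics/side6.png

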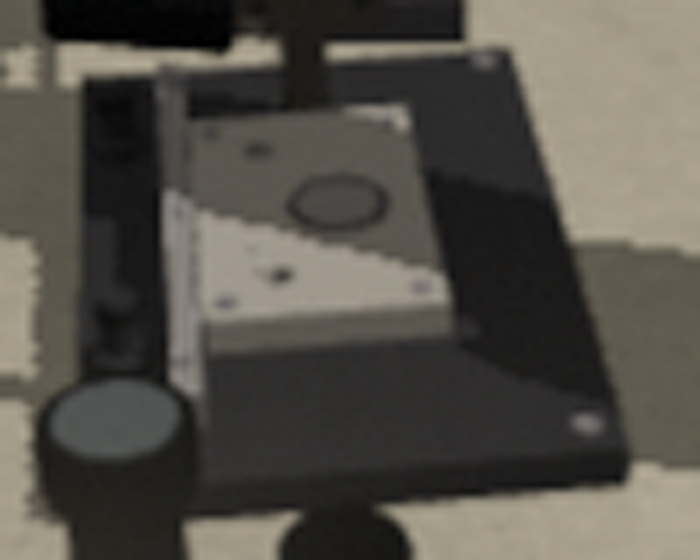

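The cap has dropped: its top reads a uniform 37–39 mm against a deck reading of about 22 mm, which matches its 16 mm thickness lying flat. Now I'll move clear: sideways first, then up.

Request:
drive_tool(
  steps=[
    [0, 0, 0.5, 0, 0],
    [0, 0, 1.5, 0, 0],
    [0, 0, 3, 0, 0],
    [0, -3, 3.5, 0, 0],
    [0, -7, 3.5, 0, 0],
    [0, -11, 4, 0, 0],
    [0, -15, 8, 2, 0],
    [0, -17, 12, 4, 0],
    [0, -17, 16, 8, 0],
    [0, -17, 20, 12, 0],
    [0, -17, 23, 15, 0],
    [0, -17, 23, 15, 0],
  ],
)

```text
time_s: 10.05
tcp_pos: [0.4914, -0.4295, 0.1965]
tool_rot: [[-0.002, 0.286, -0.958], [-0.004, -0.958, -0.286], [-1.0, 0.003, 0.003]]
ft_force: [-0.4, -0.9, 0.1]
grip_width: 0.0002
```

```bash
python3 - <<'E'
from h import *
q();heights(grab('top'));print();heights(grab('side'))
f=dict(np.load('top.npz'))
for x in (-30,18,38): print(x,edges(f,x,36,(-110,110)))
pics(7); cv2.imwrite('pics/topfull.png',dict(np.load('top.npz'))['pixels'])
E
```

```text
t 10.05 jig mm [-162.1 -330.8] z 196.5 yaw 0.2898 F [-0.41 -0.95  0.07] Fj [-0.67 -0.78] w 0.0002
-30 [(79.0, -13.1)] [(-81.0, 7.0)]
30 [(79.5, -12.6)] [(-80.0, 7.2)]
38 [(63.0, -2.8), (71.5, 2.4), (80.0, -12.5)] [(-80.5, 7.2)]
44 [(63.0, -2.1), (70.5, 1.8), (80.0, -10.3)] [(-80.0, 6.6)]
-100  19.9  19.7  20.4  20.3  20.3  20.1  19.3  20.6  20.0  19.9  20.3
-85  20.9  20.4  19.8  20.4  20.4  20.6  20.4  20.3  20.0  20.3  20.6
-70  19.8  19.6  19.8  20.2  20.3  20.4  19.9  20.2  19.7  19.9  19.9
-55  20.3  20.5  20.3  20.3  20.1  21.1  20.7  20.2  20.3  20.2  19.5
-40  20.3  20.6  36.4  36.4  36.3  36.5  36.2  36.6  36.8  35.6  19.9
-25  20.3  21.5  36.4  35.9  36.1  38.1  37.0  36.4  36.1  36.3  20.2
-10  20.1  20.5  37.1  35.9  36.2  37.5  38.0  36.7  35.8  35.9  20.6
5  21.5  21.0  35.8  36.3  36.7  37.5  36.5  35.7  36.0  36.1  20.0
20  20.7  20.7  36.5  32.5  36.7  35.9  37.0  36.3  34.5  35.8  20.1
35  20.2  20.8  36.4  36.3  35.7  36.5  36.5  36.0  36.3  36.6  20.7
50  23.4  23.3  37.7  37.6  37.4  37.3  37.0  37.1  37.4  37.8  23.1
65  38.6  38.2  36.4  37.4  37.7  37.6  38.5 
[... 549 characters left out ...]
 38.9  38.5  37.9  37.9  35.6  22.3
5  21.9   -    37.7  38.3  37.6  38.3  38.4  37.5  37.5  36.1  21.9
20  21.7   -    37.7  37.1  37.3  38.2  37.6  37.6  37.3  36.1  21.9
35  22.0   -    38.4  38.0  37.9  37.9  38.0  38.4  37.3  36.4  21.5
50  41.0  41.7  38.4  37.8  38.9  38.9  38.7  38.0  38.7  37.2  22.4
65  23.5  33.8  31.5  24.2  23.0  23.0  32.0  40.2  22.7  23.5  26.3
80   -    51.3  29.9  21.8  21.8  22.1  21.4  21.9  21.8  54.5  38.8
-30 [(-82.0, 7.2), (-16.0, -2.3), (16.0, 2.4), (24.5, 4.8), (79.0, -13.1)]
18 [(-81.5, 6.9), (-57.5, -4.9), (-46.5, 3.5), (-11.5, 6.0), (43.0, -9.7), (54.5, 9.8), (79.0, -13.0)]
38 [(-81.5, 7.3), (-27.5, 5.8), (61.5, -2.8), (71.5, 2.1), (79.5, -12.6)]
```

View pics/top7.png

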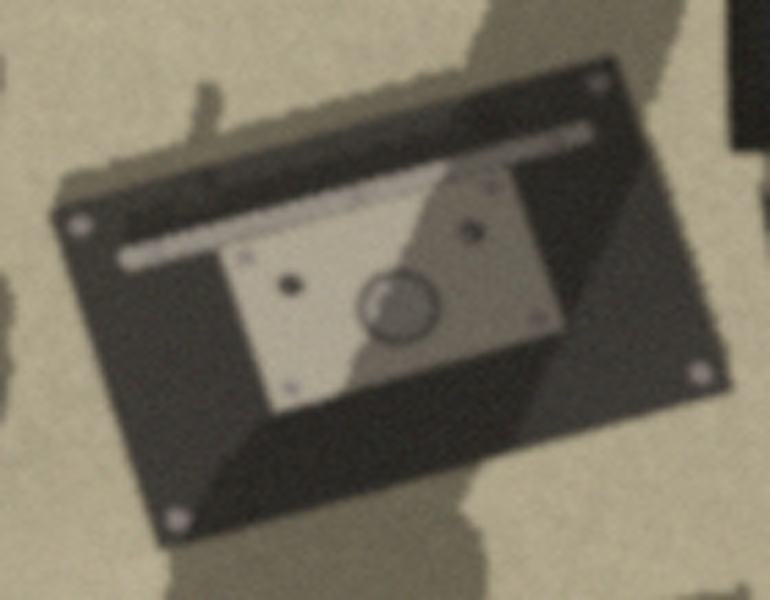

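View pics/side7.png

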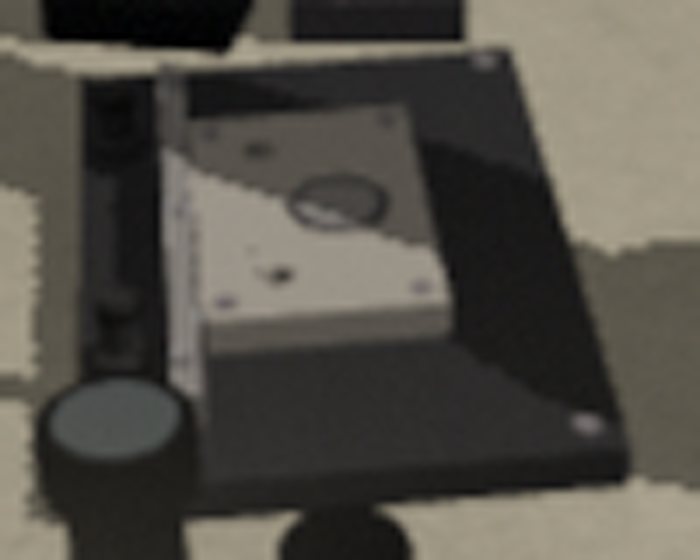

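View pics/topfull.png

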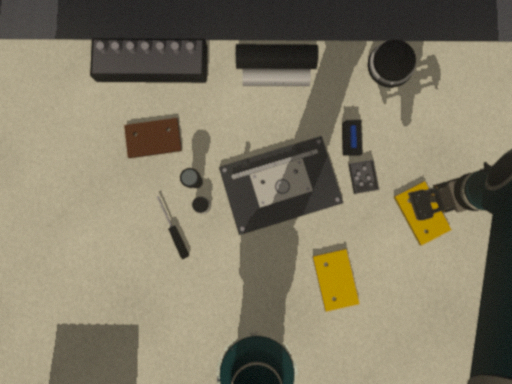

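The cap lies flat (top 36 mm everywhere, deck 20 mm) with the pin tops showing in the holes at (290,285) and (472,231). Everything else is where it was. I'll hold still briefly and hand in.

Request:
drive_tool(
  steps=[
    [0, 0, 0, 0, 0],
    [0, 0, 0, 0, 0],
    [0, 0, 0, 0, 0],
  ],
)

```text
time_s: 10.6
tcp_pos: [0.4976, -0.4197, 0.1967]
tool_rot: [[0.0, 0.298, -0.955], [0.0, -0.955, -0.298], [-1.0, -0.0, -0.0]]
ft_force: [0.7, 0.8, 0.1]
grip_width: 0.0004
```

```bash
python3 - <<'E'
from h import *
st();print(ticket.sign_off())
E
```

```text
t 10.6 jig mm [-153.2 -323.3] z 196.7 yaw 0.3026 F [0.67 0.83 0.06] Fj [0.89 0.59] w 0.0004
the job is handed in; nothing more can be done
None
```

The white cap is seated flat on the jig over both pins, and I handed the job in at 10.6 s. I pushed it square against the fence with the open fingers (about 6 N at the stop). Then I nudged it about 4–5 mm to the left with the shut fingers until it dropped, and moved clear.

- **Flatness:** the cap's top measured about 36 mm over its whole face and the deck 20 mm, which matches the cap's 16 mm thickness. The side camera read both about 2 mm higher, within its calibration error.
- **Position:** the cap was centred along the fence to about 1 mm, with the pins visible in the holes.
- **Other things:** the jig fittings and bench items looked unmoved in the pictures. I judged this by eye and did not measure it.
- **One mismatch:** the shut fingers were narrower at the tips than I had assumed, so the first sideways push stopped short of the cap. Going on slowly fixed that. No check failed.

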